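Unload the cartridge dock and sort the cartridges

TASK

Unload the cartridge dock: press the ejector lever in front of each occupied pocket so that its cartridge rises, then take the cartridge out. Put every cartridge, those from the dock and those lying loose on the table, in its place: square-cornered cassettes in the deep grey bin, round-ended pods in the shallow steel tray, each lying level inside and none leaning on a rim. Finally leave the dock ready for the next run, with all levers fully back up.

Things in the scene. Friction and masses are not known exactly. Their poses are not given: they have to be found in the camera images.
- dock: Grey dock, fixed, 116 (x) x 236 (y) x 44 mm high; origin under its centre; own x points away from its levers (they are on the robot's side). Three pockets 93 x 39 mm, long side along x, 75 mm apart in y. A cartridge seated in one cannot be grasped; pressing that pocket's lever lifts it 24 mm, level, until it stands 22 mm above the dock's top face. A pocket may be empty.
- pocket1 (a point): Centre of the mouth of the left (+y) pocket, level with the dock's top face (44 mm above the table).
- roller1 (a point): Centre of the black roller grip at the end of the ejector lever of pocket1, in front of it: 22 mm across, 26 mm long along the dock's y, flat ends. It stands about 42 mm above the table when the lever is home and about 20 mm when fully pressed. Press it down from above; to return it, pinch it over its 26 mm length from above and lift.
- lever1 (a joint): Lever of pocket1: 0 = home (up, plate down), 0.55 rad = fully pressed (plate and cartridge up 24 mm); the hinge is 62 mm in front of the dock's centre and the lever is 42 mm long. Moves stiffly (about 3 N at the roller either way) and stays where it is left; no spring.
- pocket2 (a point): Centre of the mouth of the middle pocket, level with the dock's top face (44 mm above the table).
- roller2 (a point): Centre of the black roller grip at the end of the ejector lever of pocket2, in front of it: 22 mm across, 26 mm long along the dock's y, flat ends. It stands about 42 mm above the table when the lever is home and about 20 mm when fully pressed. Press it down from above; to return it, pinch it over its 26 mm length from above and lift.
- lever2 (a joint): Lever of pocket2: 0 = home (up, plate down), 0.55 rad = fully pressed (plate and cartridge up 24 mm); the hinge is 62 mm in front of the dock's centre and the lever is 42 mm long. Moves stiffly (about 3 N at the roller either way) and stays where it is left; no spring.
- pocket3 (a point): Centre of the mouth of the right (-y) pocket, level with the dock's top face (44 mm above the table).
- roller3 (a point): Centre of the black roller grip at the end of the ejector lever of pocket3, in front of it: 22 mm across, 26 mm long along the dock's y, flat ends. It stands about 42 mm above the table when the lever is home and about 20 mm when fully pressed. Press it down from above; to return it, pinch it over its 26 mm length from above and lift.
- lever3 (a joint): Lever of pocket3: 0 = home (up, plate down), 0.55 rad = fully pressed (plate and cartridge up 24 mm); the hinge is 62 mm in front of the dock's centre and the lever is 42 mm long. Moves stiffly (about 3 N at the roller either way) and stays where it is left; no spring.
- cassette1: Test cassette: oblong block with square corners and a flat top with a thin strip window and a small dot. White, 90 (own x) x 36 (own y) x 32 mm high (z), 60 g. Origin: centre of the underside. None if absent. At the start it is seated in one of the dock's three pockets (any of them), top 2 mm below the dock's top face.
- cassette2: Test cassette: oblong block with square corners and a flat top with a thin strip window and a small dot. White, 90 (own x) x 36 (own y) x 32 mm high (z), 60 g. Origin: centre of the underside. None if absent. At the start it is seated in one of the dock's three pockets (any of them), top 2 mm below the dock's top face.
- pod1: Reagent pod: oblong with fully rounded ends, body 27 mm high, with two round caps 27 mm across, 5 mm high, side by side on top. White, 90 (own x) x 36 (own y) x 32 mm high (z), 60 g. Origin: centre of the underside. None if absent. At the start it is seated in one of the dock's three pockets (any of them), top 2 mm below the dock's top face.
- cassette3: Test cassette: oblong block with square corners and a flat top with a thin strip window and a small dot. White, 90 (own x) x 36 (own y) x 32 mm high (z), 60 g. Origin: centre of the underside. None if absent. At the start it lies loose on the table between the robot and the dock.
- pod2: Reagent pod: oblong with fully rounded ends, body 27 mm high, with two round caps 27 mm across, 5 mm high, side by side on top. White, 90 (own x) x 36 (own y) x 32 mm high (z), 60 g. Origin: centre of the underside. None if absent. At the start it lies loose on the table between the robot and the dock.
- bin: Grey plastic open bin, the deeper of the two receptacles, fixed: 226 (own x) x 126 (own y) x 45 mm high, walls 3 mm, floor 6 mm (inside 220 x 120 mm). Origin under its centre. For the cassettes. It is on the robot's left or right. It holds three cartridges lying side by side along own x, each with its length along own y.
- tray: Steel open tray, the shallow receptacle, fixed: 226 (own x) x 126 (own y) x 20 mm high, walls 3 mm, floor 6 mm (inside 220 x 120 mm). Origin under its centre. For the pods. It is on the other side of the robot from the bin.
Mind the look-alikes: they are no part of the job. What is shaped like the pod2 but green, orange or yellow is not meant.

How it is judged:
By the outcome, as a careful person would: the job done as asked, in the order asked, and still so for the second after the job is handed in, with the robot touching nothing.
Of cassette1, cassette2, pod1 only 2 to 3 are there at a start; the rules pass over those that are not, and their reading is None.
Of cassette3, pod2 only 1 to 2 are there at a start; the rules pass over those that are not, and their reading is None.
At some moment in a run one of cassette3, pod2 may be knocked a few centimetres aside while the robot is not near it.
Once in a run the grip may slacken for a moment while it holds something.
It also fails if it takes over 210 s, if anything falls off the work surface, if the arm or the gripper's body presses on something with over 40 N, if the wrist force passes 120 N, or if a joint passes its speed limit or range.

ROBOT

A 6-joint arm with a two-finger parallel gripper is mounted at the origin on a cart in front of the work surface, level with it; the furniture and walls round the work are solid. World frame = base frame: x ahead of the robot, y to its left, z up, the work surface at z = 0. Lengths are in mm, angles in rad, forces in N, time in s.
With the tool pointing down it reaches from about 325 to 925 mm from the base axis. Payload 3.1 kg.
Tool frame: the origin (TCP) lies at the very end of the fingers, on their centre line; the grasp point (between the pads) lies 19 mm behind it (robot.grip_depth is the distance from the TCP to the grasp point, in mm); z points along the fingers, y is the line along which they close (so a half turn about z gives the same grasp; the last joint's range is limited). The gripper opens to 85 mm and grips with 20 to 120 N. Pads are 22 mm wide; open, the fingers measure 114 mm over their backs; the gripper's body (76 mm by 85 mm) begins 54 mm behind the grasp point. The pads swing forward as they close: fully open they stand 13 mm farther back than shut.
Start: joints at [1.188, 0.217, 1.613, -0, 1.311, -0.112], TCP at [167.17, 602.24, 195.2] pointing down, gripper open.
Joint ranges: [-2.75, 2.75], [-0.78, 2.1], [0.31, 2.55], [-1.13, 4.27], [0.13, 2.63], [-2.58, 2.58]. Speed limits (rad/s): [2.79, 2.79, 3.14, 3.14, 3.14, 3.14].

INTERFACE

Orientations are given as a unit quaternion [w, x, y, z].
In Python, from rig import robot, sensors, capture gives the robot as it stands. Calls block until the motion is done:
- robot.goto(position, orientation): joint-space move of the TCP to a pose.
- robot.movel(position, rotation=None, vel=150, f_stop=None): straight line of the TCP; rotation=None keeps the orientation; vel is the mean speed in mm/s. With f_stop (N) it stops when the force on the tool has changed by that much, and returns True; else False.
- robot.move_joints(angles): joint-space move.
- robot.grip(opening): finger opening in mm; the grip force is fixed at half the most; returns when the fingers have stopped.
- robot.sleep(seconds).
- robot.solve_ik(position, orientation): joint angles nearest the present ones, or None.
- sensors.state(): the state.
- capture(name): name is "side" or "top"; returns a dict with "color" (400x640x3 uint8, red, green, blue), "camera_matrix" (3x3 intrinsics, pixels), "eye" and "rotation" of the camera in the world. Camera axes: x right, y up, looking along -z (the intrinsics and any distortion apply to the point x, -y, -z); pixel columns grow to the right and rows downward; lengths in mm; the calibration is good to about 2 mm. A picture is of the moment at which its call begins. There is no depth.
A pose or a line that the arm cannot do raises robot.MotionError and nothing moves.
- robot.hand_in(): hands the job in; it is judged then, once.
The state is a dict: "t": time; "qpos": joint angles; "qvel": joint speeds; "effort": joint torques, N m; "eef_pos": TCP position; "orientation": TCP orientation; "contact_force": force on the tool from outside, world axes, zero at the start; "wrist_torque": the same for the moment, N m; "finger_gap": finger opening in mm; "gripper_force": force on a finger pad.
Only numpy, scipy, OpenCV 4.12 (cv2) and the standard library are available. Lean on these libraries where they do the work, as an engineer would, in place of code of your own. Each camera call takes 0.05 s, during which the arm holds its last target. There are 200 camera calls.

## Working session

There is one attempt and no reset: what is moved stays moved. The work goes in short steps, each a Python script; the robot and the scene stay as the last script left them, time stands still between calls to the robot, and variables do not carry over. Pictures are saved under pics/ and viewed, at most 14 in all, crops included, and the job is handed in when it is done.

```bash
ls; mkdir -p pics; python3 - <<'E'
from rig import robot,sensors,capture
import cv2,numpy as np
for n in("top","side"):
    c=capture(n);cv2.imwrite(f"pics/{n}0.png",c["color"][:,:,::-1])
    print(n,c["camera_matrix"],c["eye"],c["rotation"],[k for k in c])
s=sensors.state();print(s["orientation"],s["t"])
E
```

```text
pics
top [[436.30350465   0.         313.98015632]
 [  0.         436.30350465 193.09495282]
 [  0.           0.           1.        ]] [ 415.88366012   21.35335301 1353.52989087] [ 0.70668305  0.026406   -0.0268733  -0.70652645] ['color', 'camera_matrix', 'eye', 'rotation']
side [[425.70783358   0.         315.97252854]
 [  0.         425.70783358 201.91955682]
 [  0.           0.           1.        ]] [ 505.75839613 -824.76521837  772.98939923] [ 9.05152828e-01  4.24445666e-01  3.66333115e-04 -2.33259750e-02] ['color', 'camera_matrix', 'eye', 'rotation']
[-2.66289856e-04  1.34981793e-01  9.90847460e-01 -1.07486207e-03] 0.1
```

View pics/top0.png

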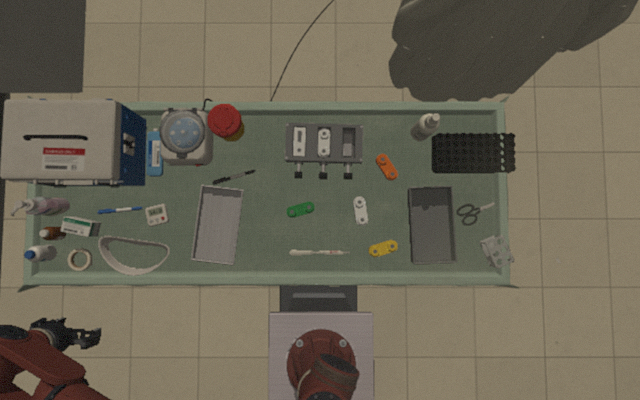

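View pics/side0.png

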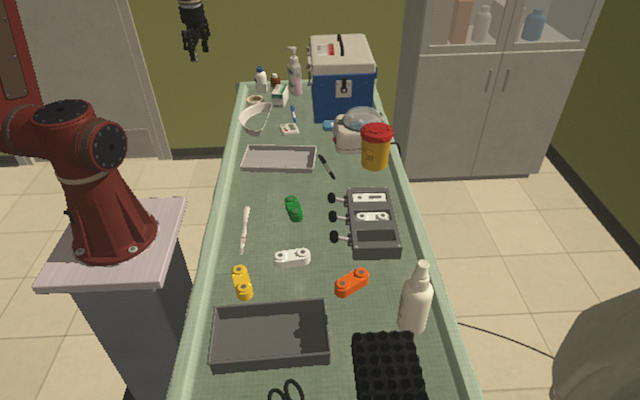

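Top view: pocket1 (300,140) holds a cassette, pocket2 (324,141) a pod and pocket3 (348,141) is empty. The rollers are at (298,175), (323,175) and (348,175). The tray is at (217,225) and the bin at (431,225). Pod-shaped loose items are white (361,210), green (300,210), orange (387,166) and yellow (383,248). Only the white one fits pod2, and there is no loose cassette. I'll confirm with a crop.

```bash
cat > h.py <<'E'
from rig import robot,sensors,capture
import cv2,numpy as np
from scipy.spatial.transform import Rotation as R
def rot(c): 
    q=np.array(c["rotation"],float)
    return q if q.shape==(3,3) else R.from_quat(q[[1,2,3,0]]).as_matrix()
def px2w(c,px,z):
    u,v=np.asarray(px,float).T; K=c["camera_matrix"]
    d=np.stack([(u-K[0,2])/K[0,0],-(v-K[1,2])/K[1,1],-np.ones_like(u)],-1)@rot(c).T
    e=np.array(c["eye"]); return (e+d*((z-e[2])/d[:,2])[:,None])[:,:2]
def w2px(c,P):
    p=(np.asarray(P,float)-c["eye"])@rot(c); K=c["camera_matrix"]
    return np.stack([K[0,2]+K[0,0]*p[:,0]/-p[:,2],K[1,2]+K[1,1]*-p[:,1]/-p[:,2]],-1)
def crop(c,box,s,name):
    x0,y0,x1,y1=box
    cv2.imwrite("pics/"+name,cv2.resize(c["color"][y0:y1,x0:x1,::-1],None,fx=s,fy=s,interpolation=cv2.INTER_CUBIC))
def white(c,box,z,thr=150):
    "centre, long-axis angle and size of the biggest white blob in the pixel box, at height z"
    x0,y0,x1,y1=box; im=c["color"][y0:y1,x0:x1].astype(int)
    m=((im.min(2)>thr)&(im.max(2)-im.min(2)<40)).astype(np.uint8)
    m=cv2.morphologyEx(m,cv2.MORPH_CLOSE,np.ones((5,5)))
    cs=cv2.findContours(m,cv2.RETR_EXTERNAL,cv2.CHAIN_APPROX_NONE)[0]
    k=max(cs,key=cv2.contourArea)[:,0]+[x0,y0]
    (cx,cy),(w,h),a=cv2.minAreaRect(px2w(c,k,z).astype(np.float32))
    if w<h: a+=90; w,h=h,w
    return (cx,cy),np.deg2rad(a),(w,h)
def down(yaw):
    "tool down, closing line (tool y) at angle yaw in the world"
    y=np.array([np.cos(yaw),np.sin(yaw),0]);z=np.array([0,0,-1.]);x=np.cross(y,z)
    q=R.from_matrix(np.stack([x,y,z],1)).as_quat(); return q[[3,0,1,2]]
E
python3 - <<'E'
from h import *
c=capture("top"); crop(c,(180,115,470,275),2.75,"crop0.png")
print(R.from_quat(np.array(sensors.state()["orientation"])[[1,2,3,0]]).as_matrix().round(2))
print("pod2",white(c,(345,190,378,230),27),"p1",white(c,(288,120,311,163),42),"p2",white(c,(312,120,337,163),42))
for n,z,pts in(("dock",44,[(286,124),(361,124),(362,162),(286,162)]),("roll",42,[(298,175),(323,175),(348,175)]),("tray",20,[(202,185),(242,187),(233,264),(192,260)]),("bin",45,[(408,187),(450,187),(455,263),(411,263)])):
    w=px2w(c,pts,z);print(n,w.round(),w.mean(0).round())
c=capture("side"); crop(c,(200,130,440,380),2.3,"crop1.png")
E
```

```text
[[-0.96  0.27 -0.  ]
 [ 0.27  0.96 -0.  ]
 [ 0.   -0.   -1.  ]]Traceback (most recent call last):
  File "<stdin>", line 4, in <module>
  File "h.py", line 23, in white
    k=max(cs,key=cv2.contourArea)[:,0]+[x0,y0]
      ~~~^^^^^^^^^^^^^^^^^^^^^^^^
ValueError: max() iterable argument is empty
```

View pics/crop0.png

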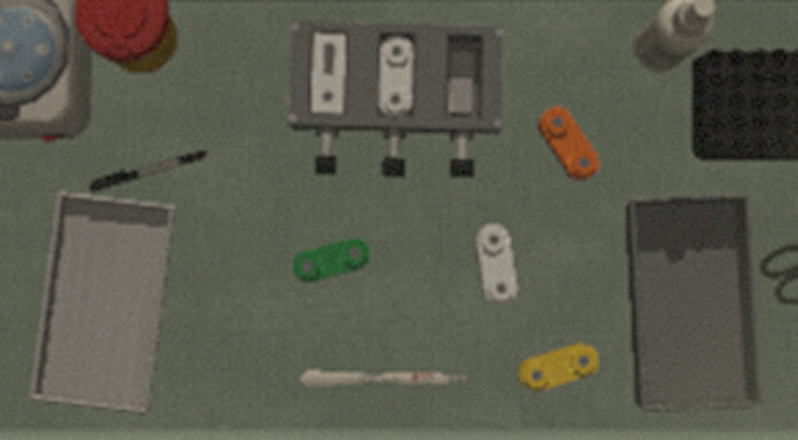

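The crop confirms it: pocket1 holds a cassette with a strip window, pocket2 a pod and pocket3 is empty. The white loose item at (361,210) is a pod and is pod2; the green, orange and yellow ones are decoys.

```bash
python3 - <<'E'
from h import *
c=capture("top")
print(c["color"][200:222:3,361])
for t in (90,105,120):print("pod2",white(c,(345,190,378,230),27,t),"p1",white(c,(288,122,311,160),42,t),"p2",white(c,(312,122,337,160),42,t))
f=lambda p:(np.array(p)+.5)/2.75-.5+[180,115]
for n,z,pts in(("dock",44,[(292,24),(503,27),(500,130),(290,127)]),("roll",50,[(326,165),(394,167),(461,168)]),("tray",20,[(62,193),(175,207),(147,411),(33,399)]),("bin",45,[(628,200),(746,198),(759,406),(636,409)])):
    w=px2w(c,f(pts),z);print(n,w.round().tolist(),w.mean(0).round(),np.linalg.norm(w-np.roll(w,-1,0),axis=1).round())
E
```

```text
[[146 142 127]
 [140 134 121]
 [108 104  93]
 [159 152 139]
 [155 150 134]
 [156 149 139]
 [111 108  98]
 [119 117 105]]
pod2 ((463.6490173339844, -119.95187377929688), np.float64(0.14398432032259523), (89.75439453125, 39.05913162231445)) p1 ((672.4005737304688, 66.09588623046875), np.float64(0.0017461357684842168), (89.29554748535156, 36.50850296020508)) p2 ((672.4031982421875, -8.46142578125), np.float64(3.1410954414142753), (83.11634826660156, 33.521385192871094))
pod2 ((465.8388366699219, -120.142822265625), np.float64(0.1353144576504911), (83.71727752685547, 37.03445053100586)) p1 ((673.05224609375, 66.15096282958984), np.float64(3.069525650279486), (86.38790130615234, 36.406558990478516)) p2 ((670.8609619140625, -8.46065902709961), np.float64(3.1410954414142753), (80.02711486816406, 33.521385192871094))
pod2 ((464.77069091796875, -120.48408508300781), np.float64(0.13328284856816733), (80.68161010742188, 34.89686584472656)) p1 ((673.9297485351562, 66.11937713623047), np.float64(0.0019186905319557497), (86.23271942138672, 30.4663143157959)) p2 ((672.3941650390625, -8.44398307800293), np.float64(3.139196873873158), (76.97301483154297, 33.433536529541016))
dock [[728.0, 106.0], [724.0, -128.0], [609.0, -123.0], [613.0, 108.0]] [668.  -9.] [234. 115. 231. 115.]
roll [[570.0, 68.0], [568.0, -6.0], [567.0, -80.0]] [568.  -6.] [ 74.  73. 148.]
tray [[542.0, 363.0], [526.0, 237.0], [301.0, 265.0], [314.0, 391.0]] [421. 314.] [127. 227. 126. 230.]
bin [[532.0, -263.0], [534.0, -392.0], [308.0, -401.0], [305.0, -268.0]] [ 420. -331.] [129. 226. 133. 227.]
```

```bash
cat >> h.py <<'E'
DY=-0.010; DC=np.array([670.,-8.8])
ex=np.array([np.cos(DY),np.sin(DY)]); ey=np.array([-ex[1],ex[0]])
roller=lambda i: DC-102*ex+(2-i)*75*ey
pocket=lambda i: DC+(2-i)*75*ey
BIN=(np.array([420.,-331.]),0.031); TRAY=(np.array([421.,314.]),-0.123)
slot=lambda b,dx: b[0]+dx*np.array([np.cos(b[1]),np.sin(b[1])])
def go(xy,z,yaw):
    q0=np.array(sensors.state()["qpos"]); best=None
    for y in(yaw,yaw+np.pi):
        q=robot.solve_ik([*xy,z],down(y))
        if q is not None:
            d=abs(np.array(q)-q0).max()
            if best is None or d<best[0]: best=(d,y)
    robot.goto([*xy,z],down(best[1]))
def line(z,xy=None,**k):
    p=sensors.state()["eef_pos"]
    return robot.movel([*(p[:2] if xy is None else xy),z],**k)
def st(m=""):
    s=sensors.state(); print(m,"t%.1f"%s["t"],np.round(s["eef_pos"],1),"gap%.1f"%s["finger_gap"],"gf%.0f"%s["gripper_force"],"F",np.round(s["contact_force"],1))
E
python3 - <<'E'
from h import *
robot.grip(0)
for i in(1,2):
    go(roller(i),110,np.pi/2+DY); line(60)
    st(i); print(line(27,vel=40,f_stop=14)); st("down")
    line(110)
go(roller(1)-[60,0],200,np.pi/2+DY)
c=capture("top"); crop(c,(270,110,380,220),5,"press.png")
for n,b in(("p1",(288,118,311,161)),("p2",(312,118,337,161))): print(n,white(c,b,66,100))
E
```

```text
1 t3.9 [568.5  68.4  59.7] gap-0.1 gf0 F [0.8 0.1 1.1]
False
down t4.8 [568.8  68.4  27.2] gap-0.0 gf0 F [-0.3 -0.3  0.4]
2 t6.4 [565.9  -7.8  59.3] gap0.2 gf0 F [0.7 0.3 0.6]
False
down t7.4 [566.2  -7.8  27.2] gap0.1 gf0 F [-0.2 -0.2  0.6]
p1 ((669.2076416015625, 65.27960205078125), np.float64(0.0003500126756868285), (84.61717224121094, 35.84889602661133))
p2 ((666.1951904296875, -7.915079116821289), np.float64(3.1410954414142753), (78.5676498413086, 32.90797424316406))
```

View pics/press.png

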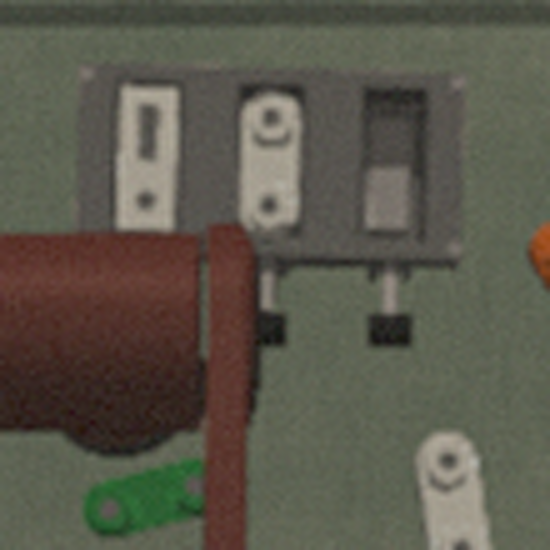

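The arm hides the levers in this top view, and I cannot tell whether the cartridges rose. I'll use the side view.

```bash
python3 - <<'E'
from h import *
go((480,150),250,np.pi/2)
c=capture("side"); crop(c,(310,170,420,270),5,"side1.png")
c=capture("top")
for n,b in(("p1",(288,118,311,161)),("p2",(312,118,337,161))): print(n,white(c,b,66,100),white(c,b,42,100))
E
```

```text
p1 ((669.2076416015625, 65.2817153930664), np.float64(0.0003500126756868285), (84.61717224121094, 35.84467697143555)) ((673.9297485351562, 66.10055541992188), np.float64(0.00035028507103318805), (86.19441986083984, 36.51283264160156))
p2 ((666.1943969726562, -9.401512145996094), np.float64(3.1410954414142753), (78.56763458251953, 35.880828857421875)) ((670.8603515625, -9.97479248046875), np.float64(3.1410954414142753), (80.03215026855469, 36.54965591430664))
```

View pics/side1.png

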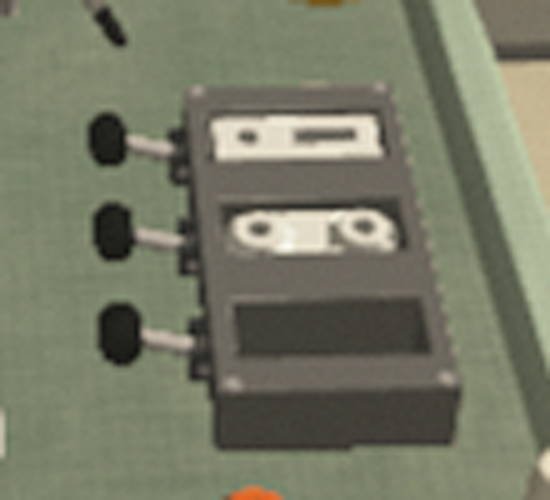

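```bash
python3 - <<'E'
from h import *
t,s=capture("top"),capture("side")
for n in(t,s):
    print(w2px(n,[[*roller(i),42] for i in(1,2,3)]).round(1).tolist(), w2px(n,[[*(DC+a*58*ex+b*118*ey),44] for a,b in((1,1),(1,-1),(-1,-1),(-1,1))]).round(1).tolist())
for i,p in zip((1,2,3),[(108,138),(113,232),(120,335)]):
    for z in(20,42): print(i,z,px2w(s,[np.array(p)/5+[310,170]],z).round(1))
im=t["color"][:,:,:].max(2); 
ys,xs=np.where(im[165:182,288:358]<45)
for a in(288,313,338):
    k=(xs+288>=a)&(xs+288<a+22); print("dark",xs[k].mean()+288,ys[k].mean()+165,k.sum(),xs[k].min()+288,xs[k].max()+288,ys[k].min()+165,ys[k].max()+165)
E
```

```text
[[298.5, 175.3], [323.3, 175.6], [348.1, 175.8]] [[285.1, 122.9], [362.5, 123.7], [362.5, 161.5], [284.5, 160.7]]
[[330.9, 198.0], [332.6, 216.4], [334.5, 236.8]] [[387.3, 185.6], [403.3, 246.5], [354.3, 248.3], [345.8, 187.1]]
1 20 [[572.7  95.7]]
1 42 [[570.7  68.8]]
2 20 [[569.8  16.8]]
2 42 [[567.9  -7.8]]
3 20 [[567.7 -61. ]]
3 42 [[565.9 -83.3]]
dark 298.1842105263158 174.6315789473684 38 295 301 172 177
dark 322.825 175.675 40 319 326 173 178
dark 347.86486486486484 176.1081081081081 37 344 351 173 178
```

The roller positions are right, but the levers are still home. I'll press lever 2 again and log force on the way down, with a picture taken while holding it down.

```bash
python3 - <<'E'
from h import *
go(roller(2),110,np.pi/2+DY)
for z in(62,55,50,45,40,35,30,27): print(line(z,vel=30,f_stop=25)); st(z)
c=capture("side"); crop(c,(290,150,420,260),5,"side2.png")
E
```

```text
False
62 t12.1 [568.7  -7.3  62.2] gap0.1 gf0 F [ 1.1  0.5 -0.7]
False
55 t12.4 [568.3  -7.3  54.5] gap-0.1 gf0 F [-0.9 -0.7 -0.1]
False
50 t12.8 [567.9  -7.2  49.6] gap0.1 gf0 F [ 0.2  0.5 -0.4]
False
45 t13.1 [567.5  -7.2  44.6] gap0.0 gf0 F [ 0.2  0.  -0. ]
False
40 t13.4 [567.2  -7.1  39.6] gap-0.3 gf0 F [-1.2  1.   0.1]
False
35 t13.7 [566.8  -7.1  34.6] gap0.0 gf0 F [-0.3 -0.6  1.2]
False
30 t14.0 [566.4  -7.   29.6] gap-0.0 gf0 F [-0.1 -0.2 -0.3]
False
27 t14.3 [566.1  -7.   26.7] gap-0.2 gf0 F [ 0.2 -0.3  0.2]
```

View pics/side2.png

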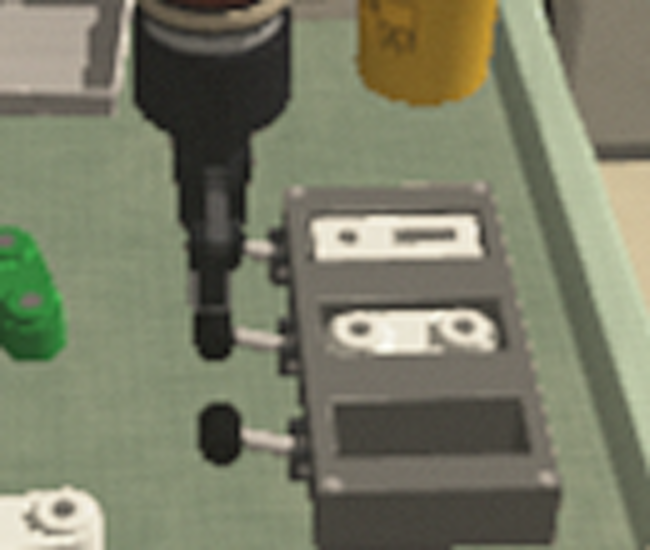

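The fingertip looks to be only touching the roller's top, although the reported TCP z is 27. I'll check the reported TCP against the images, then feel on down slowly.

```bash
python3 - <<'E'
from h import *
s=capture("side");t=capture("top")
p=sensors.state()["eef_pos"]
print(w2px(s,[p,p+np.array([0,0,25])]).round(1),"(tip seen ~332,212) start tcp side",w2px(s,[[167,602,195]]),"top",w2px(t,[[167,602,195]]))
for z in(24,20,16,12,8,4):
    r=line(z,vel=30,f_stop=12); st(z); print(r)
    if r: break
s=capture("side"); crop(s,(290,150,420,260),5,"side3.png")
E
```

```text
[[332.  220.5]
 [332.  213.3]] (tip seen ~332,212) start tcp side [[203.28237711  69.90424156]] top [[ 90.67903925 321.84643044]]
24 t14.7 [566.2  -7.   23.7] gap-0.1 gf0 F [ 0.3 -0.1 -0.2]
False
20 t15.0 [565.8  -6.9  19.6] gap0.5 gf0 F [0.1 0.9 0.3]
False
16 t15.2 [565.9  -7.   16. ] gap-0.1 gf0 F [-0.8  0.1  0. ]
False
12 t15.5 [565.3  -7.   11.9] gap0.0 gf1 F [-1.6  0.3  2.5]
False
8 t15.8 [565.2  -7.    7.9] gap0.1 gf1 F [-1.1  0.2  1.3]
False
4 t16.1 [565.3  -6.9   3.9] gap-0.4 gf1 F [-0.9 -0.8  1.6]
False
```

View pics/side3.png

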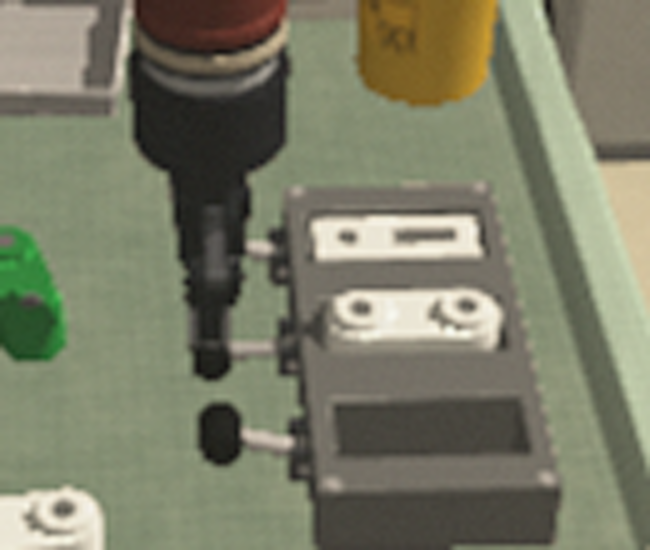

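Contact came only at TCP z of about 14, so the real fingertips sit well above the reported TCP. I'll press lever 2 fully, then touch the bare table gently to measure the offset.

```bash
python3 - <<'E'
from h import *
print(line(-25,vel=25,f_stop=15)); st("press2")
line(80)
go(roller(2)-[60,0],60,np.pi/2+DY); line(5); 
print(line(-45,vel=25,f_stop=8)); st("table"); line(20); 
robot.grip(36); print(line(-45,vel=25,f_stop=8)); st("table gap36"); line(60)
E
```

```text
True
press2 t16.8 [564.8  -6.9  -5.7] gap-0.1 gf4 F [-2.7 -0.1  7.5]
True
table t19.8 [504.9  -7.4 -36. ] gap-0.0 gf2 F [-0.1  0.1  4. ]
True
table gap36 t22.8 [504.5  -7.3 -37.1] gap36.1 gf2 F [-0.1  0.5  3.6]
```

The offset is a constant 36.5 mm: the table is touched at reported -36 and the pressed roller at -5.7, and the tool hangs vertical in the image. I'll build that correction into the helpers, press lever 1, then grasp the cassette.

```bash
sed -i 's/robot.solve_ik(\[\*xy,z\]/robot.solve_ik([*xy,z-OZ]/; s/robot.goto(\[\*xy,z\]/robot.goto([*xy,z-OZ]/; s/is None else xy),z\]/is None else xy),z-OZ]/; s/np.round(s\["eef_pos"\],1)/np.round(np.array(s["eef_pos"])+[0,0,OZ],1)/' h.py; echo 'OZ=36.5' >>h.py
python3 - <<'E'
from h import *
robot.grip(0); go(roller(1),100,np.pi/2+DY); line(58,roller(1))
print(line(24,roller(1),vel=30,f_stop=15)); st("press1"); line(120)
go((480,150),250,np.pi/2); robot.grip(60)
c=capture("top"); s=capture("side")
P={}
for n,b in(("p1",(288,118,311,161)),("p2",(312,118,337,161))): print(n,white(c,b,66,100))
print(w2px(c,[[*pocket(i),66] for i in(1,2)]),white(c,(345,190,378,230),27,105))
crop(s,(310,170,420,270),5,"side4.png")
go(pocket(1),140,np.pi/2+DY); line(80,pocket(1)); print(line(47,pocket(1),vel=40,f_stop=12)); st()
s=capture("side"); crop(s,(270,100,430,220),5,"side5.png")
E
```

```text
True
press1 t25.8 [567.4  67.4  30.7] gap0.1 gf4 F [-2.1  0.2  7.4]
p1 ((673.7359008789062, 66.31916809082031), np.float64(3.1089197949142107), (88.7135009765625, 36.74388885498047))
p2 ((672.2529296875, -9.413938522338867), np.float64(3.1410954414142753), (84.66411590576172, 35.89966583251953))
[[298.69359696 140.45547243]
 [323.80505867 140.71176089]] ((465.01495361328125, -120.43704986572266), np.float64(0.146100484769529), (86.3320541381836, 37.74524688720703))
False
 t30.5 [671.   66.2  47.2] gap59.9 gf0 F [-0.8 -0.6 -0.2]
```

View pics/side5.png

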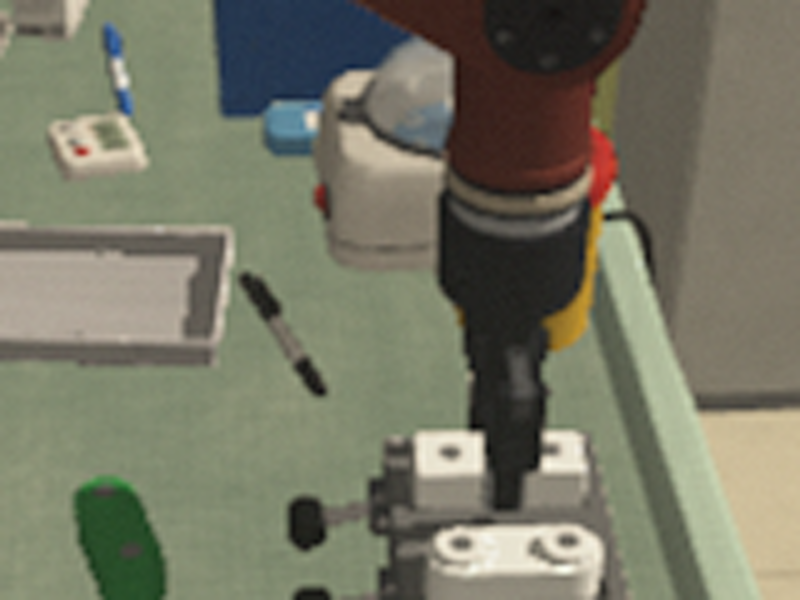

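The finger is alongside the raised cassette, at about (370,195) in full-frame pixels and near the middle of it. The pod has risen as well. I'll grip and carry to the bin.

```bash
cat >> h.py <<'E'
def place(xy,yaw,zr):
    "carry to xy, set down; zr = expected tip height at contact"
    go(xy,130,yaw); st("over"); line(zr+15,xy,vel=100); st()
    print("touch",line(zr-3,xy,vel=25,f_stop=5)); st("down")
    robot.grip(58); line(130,vel=120); st("off")
E
python3 - <<'E'
from h import *
robot.grip(0); st("grip"); line(120,vel=100); st("up")
if sensors.state()["finger_gap"]>30:
    place(slot(BIN,0),BIN[1],19)
    go((480,0),250,np.pi/2)
    c=capture("top"); crop(c,(180,115,470,275),2.75,"binned.png")
    print(white(c,(405,185,460,265),38,105),white(c,(345,190,378,230),27,105))
E
```

```text
grip t30.9 [671.1  66.2  47.5] gap34.6 gf61 F [-0.1  0.3  1.1]
up t31.8 [670.4  66.2 119.4] gap34.7 gf61 F [-0.1 -0.1 -1.2]
over t33.5 [ 420.7 -330.5  130. ] gap34.7 gf61 F [ 0.   0.4 -1. ]
 t34.6 [ 420.7 -331.7   34.8] gap34.4 gf61 F [-0.  -0.5 -0.8]
touch True
down t35.2 [ 420.  -330.9   19.7] gap35.0 gf62 F [-0.6  0.   2.6]
off t36.6 [ 418.3 -329.2  129.1] gap58.2 gf0 F [ 0.6 -0.3  0.2]Traceback (most recent call last):
  File "<stdin>", line 7, in <module>
  File "h.py", line 23, in white
    k=max(cs,key=cv2.contourArea)[:,0]+[x0,y0]
      ~~~^^^^^^^^^^^^^^^^^^^^^^^^
ValueError: max() iterable argument is empty
```

View pics/binned.png

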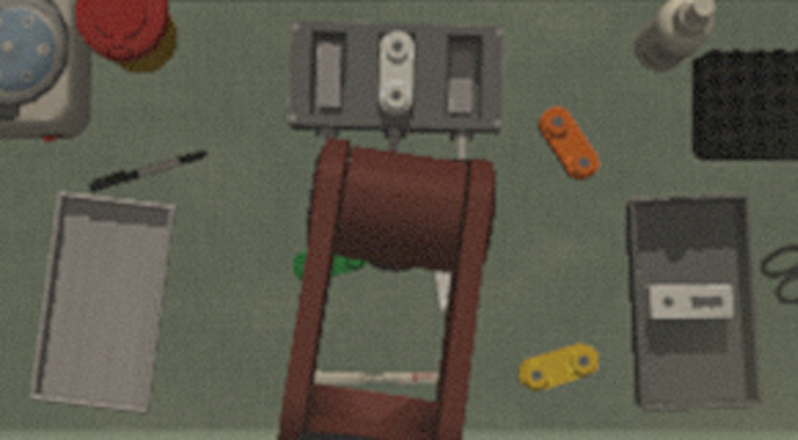

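The cassette lies level in the bin at crop (690,300). pod2 seems to have been knocked toward the middle, with a white edge at crop (445,290). Next is pod1 to the tray.

```bash
python3 - <<'E'
from h import *
go(pocket(2),140,np.pi/2+DY); robot.grip(60); line(80,pocket(2)); print(line(46.5,pocket(2),vel=40,f_stop=12)); st()
robot.grip(0); st("grip"); line(120,vel=100); st("up")
if sensors.state()["finger_gap"]>30:
    place(slot(TRAY,45),TRAY[1],18.5)
    go((300,420),250,np.pi/2)
    c=capture("top"); crop(c,(180,115,470,275),2.75,"trayed.png")
E
```

```text
False
 t40.6 [670.3  -8.9  46.8] gap59.7 gf0 F [0.2 0.9 0.1]
grip t41.0 [670.4  -8.9  47.1] gap34.4 gf62 F [ 0.4 -0.1  2.3]
up t41.8 [669.7  -8.8 119.3] gap34.3 gf62 F [-0.2 -0.  -0.6]
over t43.2 [466.4 308.  130. ] gap34.4 gf62 F [ 0.2 -0.6 -0.7]
 t44.4 [466.5 308.9  34.3] gap34.2 gf62 F [ 0.7 -0.  -1.2]
touch True
down t44.9 [465.7 308.5  19.3] gap34.2 gf63 F [-0.1 -0.2  3.1]
off t46.4 [463.3 307.3 129. ] gap58.2 gf0 F [-0.6 -1.2  0.2]
```

View pics/trayed.png

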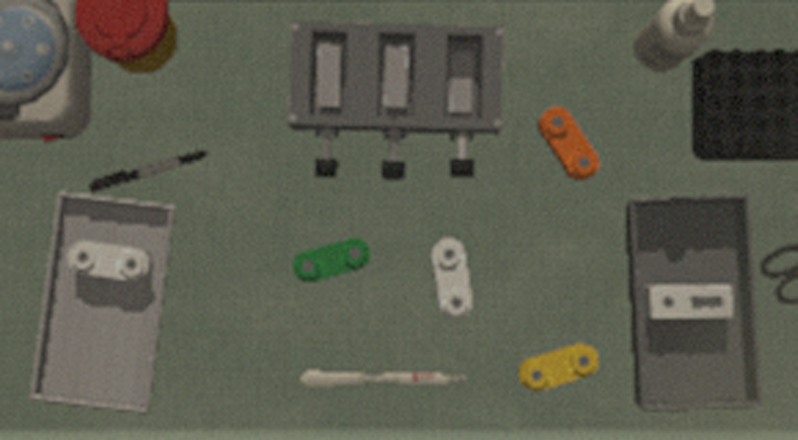

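pod1 lies in the tray at crop (108,260), and pod2 was knocked to crop (452,276). I'll measure it afresh and grasp it.

```bash
python3 - <<'E'
from h import *
c=capture("top")
m=[white(c,(328,195,362,236),29,t) for t in(90,105)]
for x in m: print(x)
xy=np.mean([x[0] for x in m],0); a=m[1][1]
print(xy,a)
go(xy,110,a+np.pi/2); robot.grip(65); line(45,xy); print(line(6,xy,vel=50,f_stop=8)); st()
robot.grip(0); st("grip"); line(100,vel=100); st("up")
if sensors.state()["finger_gap"]>30:
    place(slot(TRAY,-35),TRAY[1],12)
    go((480,60),250,np.pi/2)
    c=capture("top"); s=capture("side")
    a=cv2.resize(c["color"][175:275,180:260],None,fx=4,fy=4); b=cv2.resize(s["color"][130:230,230:430],None,fx=2,fy=4)
    cv2.imwrite("pics/tray2.png",np.hstack([a,b])[:,:,::-1])
E
```

```text
((449.3989562988281, -60.692752838134766), np.float64(3.0250157063487735), (87.31864929199219, 69.83391571044922))
((449.4115905761719, -70.68392944335938), np.float64(0.14898011092196123), (85.64274597167969, 37.624839782714844))
[449.40527344 -65.68834114] 0.14898011092196123
False
 t51.7 [449.7 -65.8   6.1] gap65.2 gf0 F [-0.5 -1.   0.2]
grip t52.1 [450.3 -66.    6.7] gap34.5 gf61 F [-0.7 -0.3  3.2]
up t53.2 [449.5 -65.7  99.2] gap34.9 gf61 F [ 0.3 -1.1 -0.8]
over t54.6 [386.5 317.5 129.7] gap35.1 gf61 F [ 0.5 -0.2 -0.2]
 t55.8 [387.  318.8  27.7] gap34.9 gf61 F [-0.7 -0.1 -0.2]
touch True
down t56.4 [386.3 318.3  12.7] gap35.0 gf61 F [-0.3 -1.2  4.1]
off t57.9 [384.3 317.1 129.1] gap58.4 gf0 F [-0.4  0.2 -1.1]
```

View pics/tray2.png

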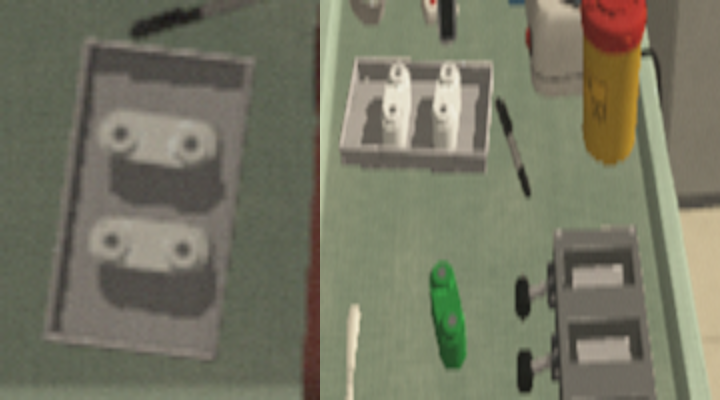

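Both pods lie level in the tray, clear of the rims. Now I'll return the levers.

```bash
python3 - <<'E'
from h import *
for i in(1,2):
    robot.grip(46); go(roller(i),90,np.pi/2+DY); line(50,roller(i)); print(line(6,roller(i),vel=50,f_stop=8)); st(i)
    robot.grip(0); st("grip")
    print(line(34,roller(i),vel=25,f_stop=14)); st("lift")
    robot.grip(46); line(100)
go((400,150),250,np.pi/2)
c=capture("top"); s=capture("side")
crop(s,(310,170,420,270),5,"levers.png"); 
E
```

```text
False
1 t61.6 [569.2  67.2   6.3] gap46.3 gf0 F [-0.2 -0.2  0. ]
grip t61.9 [569.2  68.7   6.7] gap24.9 gf60 F [-0.1  4.6  2.7]
True
lift t62.3 [569.2  68.9   7.1] gap25.0 gf61 F [ 2.6  0.5 -0.6]
False
2 t65.5 [568.4  -7.8   6.3] gap45.8 gf0 F [-0.8  0.1 -0.3]
grip t65.8 [568.4  -6.3   6.7] gap24.6 gf60 F [-0.6  4.7  1.8]
True
lift t66.1 [568.4  -6.1   7. ] gap24.7 gf61 F [ 2.1 -0.1 -0.6]
```

View pics/levers.png

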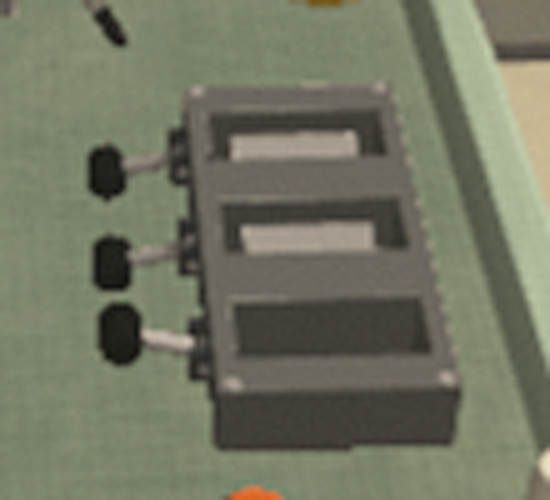

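The lift stopped on a force spike, so both levers are still pressed (rollers at crop (107,170) and (112,262)). I'll repeat without the force stop for the main travel, then use a force stop only for the last few millimetres.

```bash
python3 - <<'E'
from h import *
for i in(1,2):
    r=roller(i)+1.5*ey
    robot.grip(46); go(r,90,np.pi/2+DY); line(50,r); line(6,r,vel=50,f_stop=8)
    robot.grip(0); robot.sleep(.3); st("grip")
    for z in(12,18,24): line(z,r-[1.2,0],vel=25); st()
    print(line(34,r,vel=20,f_stop=25)); st("lift")
    robot.grip(46); line(100)
go((400,150),250,np.pi/2)
s=capture("side"); t=capture("top"); crop(s,(310,170,420,270),5,"levers2.png")
for c in(s,t):
    m=(c["color"].max(2)<40)
    for i in(1,2,3):
        u,v=w2px(c,[[*roller(i),42]])[0].astype(int); ys,xs=np.where(m[v-9:v+10,u-8:u+9]); print(i,(xs.mean()+u-8).round(1),(ys.mean()+v-9).round(1),len(xs),"exp",w2px(c,[[*roller(i),42]])[0].round(1))
E
```

```text
grip t71.7 [569.3  68.8   6.6] gap24.9 gf61 F [-0.6  0.1  5. ]
 t72.0 [568.5  68.8  10.8] gap24.3 gf60 F [ 7.1  0.5 -8.1]
 t72.4 [567.9  68.8  16. ] gap24.7 gf60 F [  7.5   0.9 -11.5]
 t72.8 [567.9  68.8  21.8] gap24.6 gf60 F [  8.4   1.8 -12.1]
False
lift t73.5 [568.9  68.7  31. ] gap24.6 gf60 F [  9.5   0.9 -15.7]
grip t77.1 [568.6  -6.2   6.5] gap24.9 gf61 F [-0.8  1.5  4.9]
 t77.5 [567.7  -6.2  10.7] gap25.1 gf60 F [ 6.4 -0.1 -8. ]
 t77.9 [567.1  -6.2  16. ] gap25.0 gf60 F [  7.3   0.6 -11.4]
 t78.3 [566.9  -6.2  21.6] gap24.9 gf60 F [  8.2   1.2 -13.2]
False
lift t78.9 [567.8  -6.2  30.9] gap24.5 gf60 F [  9.4   0.3 -15.5]
1 330.8 198.5 55 exp [330.9 198. ]
2 332.0 216.9 68 exp [332.6 216.4]
3 333.6 236.4 82 exp [334.5 236.8]
1 298.0 175.6 23 exp [298.5 175.3]
2 322.9 176.3 23 exp [323.3 175.6]
3 347.8 176.5 28 exp [348.1 175.8]
```

View pics/levers2.png

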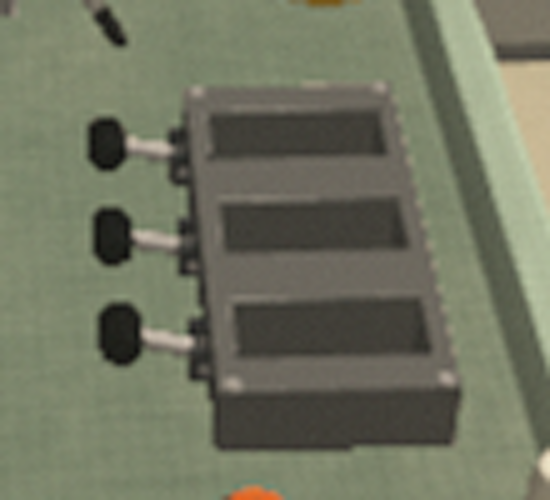

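The levers are nearly up: rollers at crop (106,143) and (112,236), against (108,138) and (113,232) at the start. They are about 3 mm short, so I'll pinch again and pull firmly to the stop.

```bash
python3 - <<'E'
from h import *
for i in(1,2):
    r=roller(i)+1.5*ey
    robot.grip(46); go(r,90,np.pi/2+DY); line(22,r,vel=80)
    robot.grip(0); robot.sleep(.3); st("grip")
    for z in(27,31,35,39,43):
        b=line(z,r,vel=20,f_stop=40); st()
        if b or sensors.state()["contact_force"][2]<-32: break
    robot.grip(46); line(100)
go((400,150),250,np.pi/2)
s=capture("side"); crop(s,(310,170,420,270),5,"levers3.png")
m=(s["color"].max(2)<40)
for i in(1,2,3):
    u,v=w2px(s,[[*roller(i),42]])[0].astype(int); ys,xs=np.where(m[v-9:v+10,u-8:u+4]); print(i,(xs.mean()+u-8).round(1),(ys.mean()+v-9).round(1),len(xs))
E
```

```text
grip t83.8 [569.5  68.8  22.8] gap25.2 gf61 F [-1.9  0.6  4.7]
 t84.2 [569.9  68.8  25. ] gap24.8 gf61 F [  9.3   0.7 -12.8]
 t84.6 [570.   68.7  26.8] gap24.6 gf63 F [ 15.1   1.9 -24.8]
 t84.9 [569.9  68.9  27.5] gap24.9 gf64 F [ 23.6   1.  -43.6]
grip t88.1 [568.7  -6.2  22.8] gap25.2 gf61 F [-1.8  0.6  5.2]
 t88.5 [569.1  -6.2  25. ] gap24.7 gf61 F [  8.4   0.1 -12.7]
 t88.8 [569.3  -6.3  27.2] gap25.0 gf63 F [ 14.2   0.5 -23.6]
 t89.2 [569.3  -6.1  27.6] gap24.8 gf63 F [ 23.3  -0.5 -44.1]
1 330.8 197.5 52
2 332.2 216.0 67
3 333.6 236.4 82
```

View pics/levers3.png

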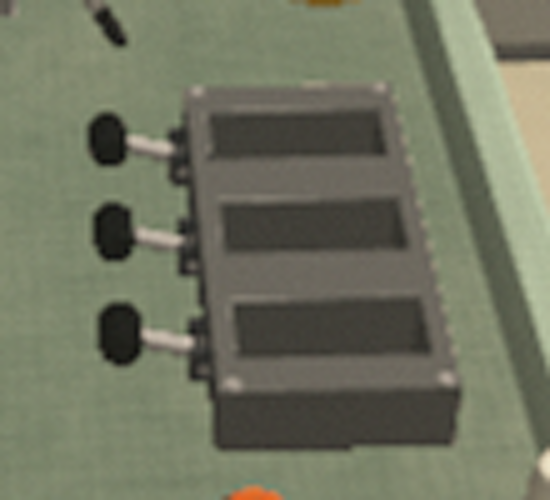

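Both levers reached the stop: the pull rose sharply to 44 N, and the rollers are back at crop (108,138) and (113,232), matching the start. Handing in.

```bash
python3 -c "
from h import *
print(robot.hand_in())"
```

```text
the job is handed in; nothing more can be done
None
```

The job is handed in: the one cassette present is in the bin, both pods are in the tray, and all three levers are back up; the hand-in call returned no verdict.

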